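Check a setting block with the sliding micrometer head

TASK

Slide the micrometer head along its bent rod, clockwise seen from above, all the way to the end stop where it stands over the steel block; then turn the knurled ratchet cap on its upper end clockwise (looking down on the cap) until the spindle touches the block and the slip clutch has clicked three times or more, that is, the cap has turned at least an eighth of a turn on while the thimble below it stands still. Let go, leaving the head at the stop and the spindle closed, and do not disturb the loose things standing round the gauge.

Things in the scene. Friction and masses are not known exactly. Their poses are not given: they have to be found in the camera images.
- gauge_base: Fixed bench gauge: dark block 172x172x62 mm carrying a level 10 mm rod, 109 mm above the worktop, bent to an arc of 100 mm radius. Origin: on the worktop below the arc's centre, z up; -x points from there to the head's home stop and the steel block (59 mm out, tilted). The dark block is turned 0.35 rad anticlockwise to these axes, its middle at [-0.053, -0.019] m.
- head (a joint): Head's place along the rod, rad about gauge_base's z: 0 parked stop, 0.7 home stop over the block; grows clockwise seen from above. The head turns with the bend: the direction from arc centre to head is gauge_base's -x turned anticlockwise by (0.7 - value). Starts at 0 to 0.25. Stiff (0.30 N m, 2.5 N at the cap), stays where left.
- cap_center (a point): Centre of the knurled ratchet cap, 22 mm diameter, 28 mm long, top end of the head; 120 mm from the arc's vertical axis, 183 mm up. z runs up the cap's axis, which leans 32 deg from vertical, outward from the arc's centre. Next below: thimble (18 mm dia., 34 mm long), then the clamp on the rod. Cap and thimble do not shift along the axis. The head may be slid by the cap.
- thimble (a joint): Turn of the thimble, rad, growing clockwise looking down on the cap: 0 wide open, 2.0 where the spindle touches the block and the thimble stops hard (2 mm of spindle feed per rad). Starts at 0.6 to 1.3. Drag 0.012 N m. The cap carries it along, either way, until it stops.
- cap (a joint): Slip of the cap against the thimble (clutch), rad, clockwise positive, 0 at the start. The clutch holds up to 0.05 N m in either direction, then slips. Each 0.26 rad (15 deg) of slip is one click; resistance is even, without jolts. Slipping on does no harm.
- lamp_face (a point): Middle of the lit face of a round inspection lamp, 68 mm in diameter and 16 mm thick, fixed to the gauge on a bent tube from behind. It leans over the cap at the home stop, parallel to the cap axis and 90 mm from it, centre 130 mm farther up that axis than the cap centre: it bars a gripper standing upright over the cap there, and leaves the way along the cap axis free.
- loupe: Bystander: black stand loupe, 36 x 36 x 32 mm, beside the gauge. Origin under its centre. Leave alone.
- nozzle: Bystander: brass nozzle standing on its nut, 17 x 19 x 60 mm, beside the gauge. Origin under its centre. Leave alone.
- suction_cup_1: Bystander: black suction cup, 25 x 25 x 30 mm, beside the gauge. Origin under its centre. Leave alone.

How it is judged (in metres and radians):
On the way:
1. the head is at the home stop (within 0.07 rad) and the spindle does not yet touch the block (value of joint head above 0.63 rad and value of joint thimble below 1.93 rad), for 0.2 s.
At the end, for the whole second after the job is handed in: The head stands at its home stop (joint head above 0.63 of 0.70 rad), the spindle touches the block (joint thimble above 1.90 of 2.00 rad) and the clutch has slipped by three clicks (joint cap above 0.70 rad) (value of joint head above 0.63 rad and value of joint thimble above 1.9 rad and value of joint cap above 0.7 rad).
It fails at once if a bystander (loupe, nozzle, suction cup) is shifted by more than 30 mm or tipped (distance of any of loupe, nozzle, suction_cup_1 from where it was at the start of the episode above 0.03 m or angle between any of loupe, nozzle, suction_cup_1's own z axis and vertical above 0.5 rad).
It also fails if it takes over 42 s, if anything falls off the work surface, if the arm or the gripper's body presses on something with over 40 N, if the wrist force passes 120 N, or if a joint passes its speed limit or range.

ROBOT

A 6-joint arm with a two-finger parallel gripper is mounted at the origin on a cart in front of the work surface, level with it; the furniture and walls round the work are solid. World frame = base frame: x ahead of the robot, y to its left, z up, the work surface at z = 0. Lengths are in m, angles in degrees, forces in N, time in s.
With the tool pointing down it reaches from about 0.35 to 0.8 m from the base axis. Payload 7.3 kg.
Tool frame: the origin (TCP) lies between the finger pads; the fingertips stand 22 mm ahead of it and the grasp point (between the pads) lies 3 mm ahead of it; z points along the fingers, y is the line along which they close (so a half turn about z gives the same grasp; the last joint's range is limited). The gripper opens to 85 mm and grips with 20 to 120 N. Pads are 22 mm wide; open, the fingers measure 114 mm over their backs; the gripper's body (76 mm by 85 mm) begins 54 mm behind the grasp point. The pads swing forward as they close: fully open they stand 13 mm farther back than shut.
Start: joints at [-74.427, 19.595, 87.324, -0, 73.075, -8.365], TCP at [0.213, -0.48, 0.214] pointing down, gripper open.
Joint ranges: [-145.02, 145.02], [-44.19, 115.74], [2.07, 154.8], [-57.11, 237.11], [16.16, 152.29], [-177.93, 177.93]. Speed limits (degrees/s): [147.25, 147.25, 180, 180, 180, 180].

INTERFACE

Orientations are given as a 3x3 rotation matrix whose columns are the frame's x, y, z axes.
In Python, from workcell import manip, vision gives the robot as it stands.
- The arm moves only by the tool play_rows, never from a script. Its argument "commands" is a list of rows, each an object with "fingers": the opening, from 0 (shut) to 1 (fully open); "travel": the shift along the tool's x, y, z in m, a list of three; "turn": the turn, a rotation vector about the tool's x, y, z in rad, a list of three. In form: [{"fingers": fingers, "travel": [x, y, z], "turn": [wx, wy, wz]}, ...]. A call has 1 to 8 rows; each row shifts and turns the commanded pose from where the row before left it, along the tool's axes as they then stand; what a row does not reach is not made up. A row lasts 1/8 s, in which the tool goes at most 62.5 mm and 10.7 degrees, less where a joint would pass 70% of its speed; a pose out of reach is approached as far as the arm can. A call is refused whole if a number of a shift passes 0.0625 or a number of a turn 0.188, either way. A call with a gripper value outside its range is refused whole. The fingers move at their own pace and stop on an object; "newtons" is the grip in N (left out, the last holds). Time passes only in rows, so rows that do not move let the fingers close. It gives the time, the measured TCP pose, the force, the opening and the grip force at its end, in the units of the state.
- manip.get_state(): the state, without advancing time (a new reading comes with each control period).
- vision.read_camera(name): name is "scene" or "top"; returns the picture (420x560x3 uint8, blue, green, red); there is no depth.
- vision.camera_params(name): a dict with "vfov" (degrees; the focal length in pixels is half the picture's height over the tangent of half this angle, whatever the lens; pixels are square), "cx", "cy" (the principal point, pixels), "k1" (the pictures are not rectified: a ray, as slopes to the right and down, at radius r is drawn at 1 + k1 r^2 times it, then the intrinsics apply), "camera_from_world" (4x4, takes a point from world to camera coordinates). Camera axes: x right, y up, looking along -z (the intrinsics and any distortion apply to the point x, -y, -z); pixel columns grow to the right and rows downward; lengths in m; the calibration is good to about 2 mm. A picture is of the moment at which its call begins. camera_params takes no time and is no camera call.
- manip.job_done(): hands the job in; it is judged then, once.
The state is a dict: "t": time; "joint_positions": joint angles; "qvel": joint speeds; "joint_torque": joint torques, N m; "tool_pos": TCP position; "tcp_rot": TCP orientation; "wrist_force": force on the tool from outside, world axes, zero at the start; "moment": the same for the moment, N m; "opening": finger opening in m; "grip_force": force on a finger pad.
Only numpy, scipy, OpenCV 4.12 (cv2) and the standard library are available. Lean on these libraries where they do the work, as an engineer would, in place of code of your own. Each camera call takes 0.05 s, during which the arm holds its last target. There are 200 camera calls.

## Working session

There is one attempt and no reset: what is moved stays moved. The work goes in short steps, Python scripts to look and compute and a tool call to move; the robot and the scene stay as the last step left them, time stands still between calls to the robot, and variables do not carry over. Pictures are saved under pics/ and viewed, at most 10 in all, crops included, and the job is handed in when it is done.

Besides the shell and the picture viewer there is one more tool, called after "Call:" as name(argument=value, ...), one argument or row to a line, values as JSON. play_rows: Moves the arm, as the interface text tells. Its arguments: {"type":"object","properties":{"commands":{"type":"array"},"newtons":{"type":"number"}},"required":["commands"]}

```bash
mkdir -p pics; ls; python3 - <<'E'
from workcell import manip, vision
import cv2
for n in("scene","top"):
    cv2.imwrite(f"pics/{n}0.png",vision.read_camera(n)); print(vision.camera_params(n))
s=manip.get_state();print(s)
E
```

```text
pics
{'vfov': 46.47044379434947, 'cx': 279.694703758388, 'cy': 213.60398045641816, 'k1': -0.019999188420129897, 'camera_from_world': array([[-0.6151555 , -0.78830308, -0.01272681,  0.39002183],
       [ 0.42187203, -0.34276077,  0.83936824, -0.51696032],
       [-0.66603882,  0.5109729 ,  0.54341419, -0.61421502],
       [ 0.        ,  0.        ,  0.        ,  1.        ]])}
{'vfov': 54.80747595899972, 'cx': 272.49377469256524, 'cy': 217.07853342971183, 'k1': -0.07378343448384814, 'camera_from_world': array([[ 0.05715336, -0.99831596,  0.00993618, -0.08243361],
       [ 0.90021186,  0.05583518,  0.43185767, -0.71722452],
       [-0.43168519, -0.01573745,  0.90188704, -0.71817566],
       [ 0.        ,  0.        ,  0.        ,  1.        ]])}
{'t': 0.1, 'joint_positions': array([-7.44281171e+01,  1.96309454e+01,  8.73707783e+01,  1.57315099e-04,
        7.30745400e+01, -8.36388507e+00]), 'qvel': array([ 0.01313483, -0.14559492, -0.1842176 , -0.0318206 ,  0.02626009,
        0.07451451]), 'joint_torque': array([ 1.92608866e-03, -4.34443116e+01, -2.46492505e+01, -1.82087856e-04,
        4.67200080e-03,  1.69858674e-05]), 'tool_pos': array([ 0.21293033, -0.47947514,  0.21351501]), 'tcp_rot': array([[ 9.14001219e-01,  4.05711283e-01, -3.54786460e-04],
       [ 4.05711391e-01, -9.14000340e-01,  1.28289899e-03],
       [ 1.96211651e-04, -1.31651215e-03, -9.99999114e-01]]), 'wrist_force': array([ 0.36192678, -1.08218967,  0.30262063]), 'moment': array([0.01519337, 0.00612193, 0.02530459]), 'grip_force': 0.0, 'opening': 0.08497083591548509}
```

View pics/scene0.png

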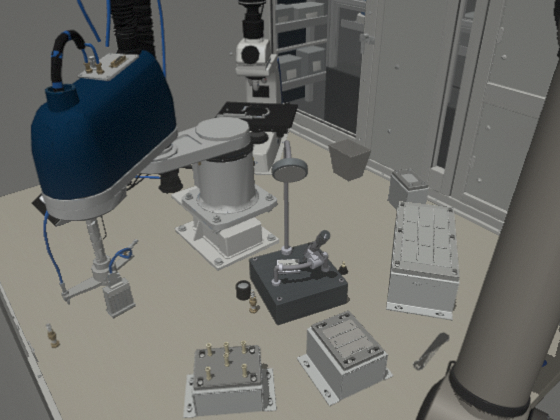

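View pics/top0.png

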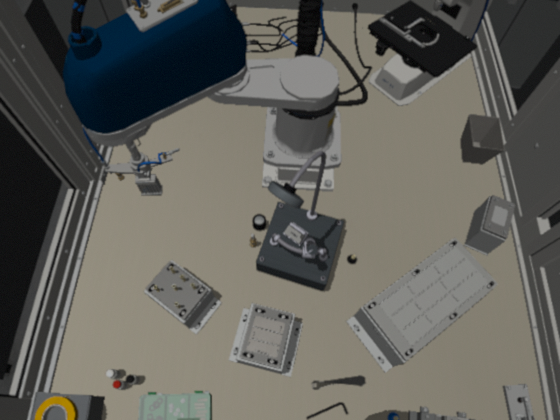

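The other arm in view is furniture. The gauge is at about (300,280) in scene and (300,245) in top, with the lamp on its far side. I'll enlarge crops of both.

```bash
cat > h.py <<'E'
import numpy as np, cv2
from workcell import manip, vision
P={n:vision.camera_params(n) for n in("scene","top")}
def K(n):
    f=210/np.tan(np.radians(P[n]["vfov"]/2)); return f,P[n]["cx"],P[n]["cy"],P[n]["k1"]
def proj(n,p):
    f,cx,cy,k=K(n); T=P[n]["camera_from_world"]; c=np.atleast_2d(p)@T[:3,:3].T+T[:3,3]
    s=np.stack([c[:,0]/-c[:,2],-c[:,1]/-c[:,2]],1); s*=1+k*(s**2).sum(1,keepdims=True)
    return s*f+[cx,cy]
def ray(n,u,v):
    f,cx,cy,k=K(n); d=np.array([(u-cx)/f,(v-cy)/f]); s=d.copy()
    for _ in range(20): s=d/(1+k*(s@s))
    T=P[n]["camera_from_world"]; R=T[:3,:3]
    r=R.T@np.array([s[0],-s[1],-1]); return -R.T@T[:3,3], r/np.linalg.norm(r)
def plane(n,u,v,z):
    o,d=ray(n,u,v); return o+d*(z-o[2])/d[2]
def tri(a,b):
    o1,d1=ray("scene",*a);o2,d2=ray("top",*b)
    t=np.linalg.lstsq(np.stack([d1,-d2],1),o2-o1,rcond=None)[0]
    p,q=o1+t[0]*d1,o2+t[1]*d2; return (p+q)/2,np.linalg.norm(p-q)
E
python3 - <<'E'
from h import *
a=cv2.imread("pics/scene0.png")[130:330,225:365]; b=cv2.imread("pics/top0.png")[140:300,235:375]
cv2.imwrite("pics/c_scene.png",cv2.resize(a,None,fx=3,fy=3,interpolation=cv2.INTER_CUBIC)); cv2.imwrite("pics/c_top.png",cv2.resize(b,None,fx=3.7,fy=3.7,interpolation=cv2.INTER_CUBIC)[:600])
E
```

```text
(no output)
```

View pics/c_scene.png

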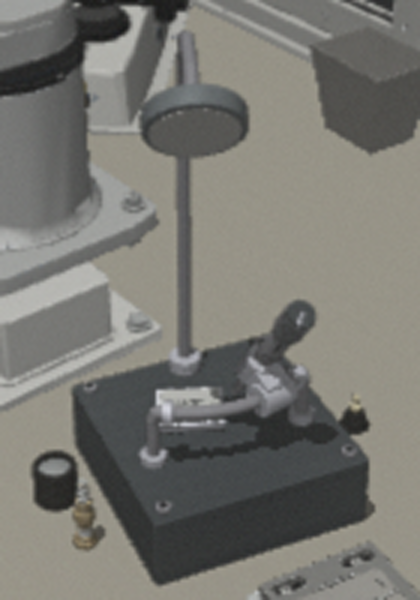

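View pics/c_top.png

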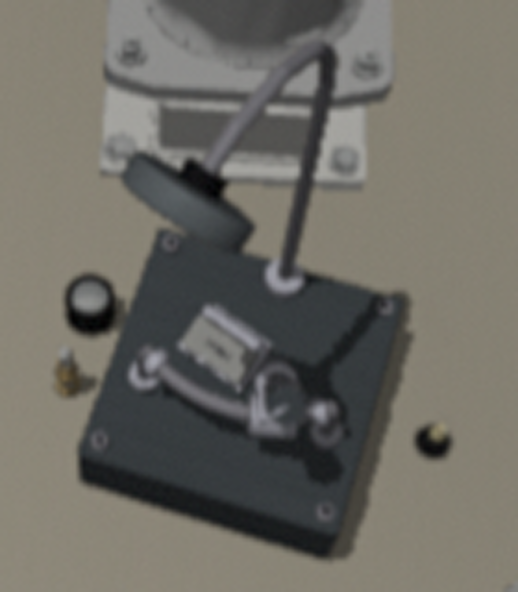

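The scene crop shows the head near the right-hand post, its cap at crop (290,325), with the steel block to its left. The lamp is at (195,120). The screw holes in the block's top face are sharp, so I'll use them for the gauge pose.

```bash
python3 - <<'E'
from h import *
T=[(170,242),(387,305),(325,512),(98,440)]
S=[(90,387),None,(350,450),(162,507)]
pt=np.array([plane("top",235+u/3.7,140+v/3.7,.062) for u,v in T]); print(pt.round(4))
for i,s in enumerate(S):
    if s: print(i,plane("scene",225+s[0]/3,130+s[1]/3,.062).round(4))
# corners order in top: far-left, far-right, near-right, near-left
c=pt.mean(0); print("centre",c)
# edge dirs
e=(pt[1]-pt[0]+pt[2]-pt[3])/2; print("yaw of far edge",np.degrees(np.arctan2(e[1],e[0])),np.linalg.norm(e))
e2=(pt[0]-pt[3]+pt[1]-pt[2])/2; print(np.degrees(np.arctan2(e2[1],e2[0])),np.linalg.norm(e2))
print("cap tri",tri((225+290/3,130+325/3),(235+283/3.7,140+385/3.7)))
print("lamp tri",tri((225+190/3,130+132/3),(235+195/3.7,140+208/3.7)))
E
```

```text
[[ 0.8028 -0.0571  0.062 ]
 [ 0.765  -0.2027  0.062 ]
 [ 0.6207 -0.1622  0.062 ]
 [ 0.6594 -0.0184  0.062 ]]
0 [ 0.8022 -0.0589  0.062 ]
2 [ 0.6212 -0.1644  0.062 ]
3 [ 0.6599 -0.0193  0.062 ]
centre [ 0.71196764 -0.11009352  0.062     ]
yaw of far edge -104.81555545245527 0.1496836501640729
-15.36584908588577 0.14919091482999863
cap tri (array([ 0.6549814 , -0.12622372,  0.17523076]), np.float64(0.006742234186289627))
lamp tri (array([ 0.68293185, -0.06604926,  0.33374221]), np.float64(0.0032276708914093645))
```

```bash
cat >> h.py <<'E'
yaw=np.radians(-15.1)-0.35
def Rz(a): return np.array([[np.cos(a),-np.sin(a),0],[np.sin(a),np.cos(a),0],[0,0,1]])
O=np.array([.712,-.111,0])-Rz(yaw)@[-.053,-.019,0]
def cap(v):
    d=Rz(yaw+.7-v)@[-1,0,0]; a=np.sin(np.radians(32))*d+[0,0,np.cos(np.radians(32))]
    return O+.12*d+[0,0,.183], a, d
E
python3 - <<'E'
from h import *
print(O,np.degrees(yaw))
for v in(0,.1,.2,.25,.7):
    c,a,d=cap(v); S=proj("scene",[c+.014*a,c-.014*a,c-.048*a]); T=proj("top",[c+.014*a,c-.014*a,c-.048*a])
    print(v,c.round(3),a.round(3),((S-[225,130])*3).round(0).tolist(),((T-[235,140])*3.7).round(0).tolist())
c,a,d=cap(.7); L=c+130e-3*a
print("lamp expect axis pt",L)
# lamp is parallel offset 90: candidate
for k in range(0,360,45):
    u=np.cross(a,[0,0,1]);u/=np.linalg.norm(u);w=np.cross(a,u)
    p=L+.09*(np.cos(np.radians(k))*u+np.sin(np.radians(k))*w); print(k,p.round(3),((proj("scene",p)-[225,130])*3).round(),((proj("top",p)-[235,140])*3.7).round())
a_=cv2.imread("pics/scene0.png")[220:280,295:340]; b=cv2.imread("pics/top0.png")[225:270,290:335]
q=np.hstack([cv2.resize(a_,(405,540),interpolation=cv2.INTER_CUBIC),cv2.resize(b,(390,390),interpolation=cv2.INTER_CUBIC)[:390].copy() if 0 else cv2.copyMakeBorder(cv2.resize(b,(390,390),interpolation=cv2.INTER_CUBIC),0,150,0,0,0)])
q=np.clip(q.astype(float)*1.6,0,255).astype(np.uint8)
cv2.imwrite("pics/cap.png",q)
E
```

```text
[ 0.76627306 -0.12598114  0.        ] -35.153522829578804
0 [ 0.647 -0.136  0.183] [-0.528 -0.046  0.848] [[313.0, 304.0], [296.0, 324.0], [276.0, 346.0]] [[309.0, 405.0], [302.0, 395.0], [294.0, 385.0]]
0.1 [ 0.646 -0.124  0.183] [-0.53   0.007  0.848] [[300.0, 312.0], [285.0, 330.0], [267.0, 351.0]] [[286.0, 404.0], [282.0, 395.0], [278.0, 384.0]]
0.2 [ 0.647 -0.112  0.183] [-0.527  0.06   0.848] [[285.0, 318.0], [272.0, 335.0], [256.0, 355.0]] [[262.0, 402.0], [262.0, 393.0], [262.0, 382.0]]
0.25 [ 0.648 -0.106  0.183] [-0.523  0.086  0.848] [[278.0, 321.0], [265.0, 338.0], [251.0, 357.0]] [[251.0, 399.0], [252.0, 391.0], [254.0, 381.0]]
0.7 [ 0.668 -0.057  0.183] [-0.433  0.305  0.848] [[197.0, 335.0], [195.0, 350.0], [194.0, 368.0]] [[157.0, 358.0], [172.0, 355.0], [189.0, 352.0]]
lamp expect axis pt [ 0.6118347  -0.01722437  0.29324625]
0 [0.664 0.056 0.293] [[ 52. 268.]] [[-59. 265.]]
45 [0.604 0.066 0.26 ] [[100. 367.]] [[-84. 400.]]
90 [0.549 0.027 0.246] [[213. 406.]] [[-14. 519.]]
135 [ 0.531 -0.038  0.26 ] [[320. 358.]] [[115. 556.]]
180 [ 0.56  -0.091  0.293] [[354. 257.]] [[232. 483.]]
225 [ 0.619 -0.1    0.327] [[301. 164.]] [[261. 338.]]
270 [ 0.674 -0.061  0.341] [[195. 130.]] [[183. 213.]]
315 [0.693 0.004 0.327] [[ 93. 172.]] [[ 49. 186.]]
```

View pics/cap.png

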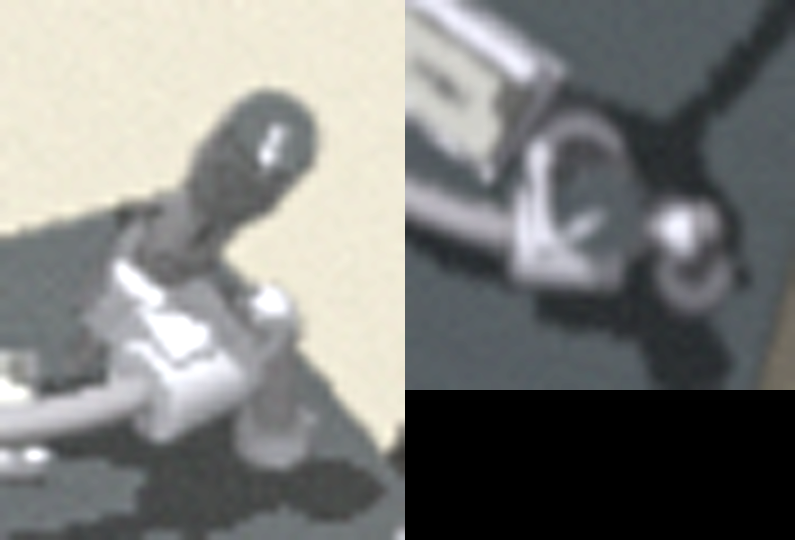

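Both views agree on head ≈ 0.1, and the lamp matches its inner/upper position. Next I'll plan the approach: yaw while travelling, then tilt onto the cap axis.

```bash
cat >> h.py <<'E'
from scipy.spatial.transform import Rotation as Ro
import json
def rows(p0,R0,p1,R1,n,f,rot=None):
    """straight rows; travel/turn in tool axes"""
    w=(Ro.from_matrix(R0).inv()*Ro.from_matrix(R1)).as_rotvec() if rot is None else np.array(rot)
    out=[];p,R=np.array(p0),np.array(R0)
    for i in range(n):
        t=(R.T@(p0+(p1-p0)*(i+1)/n-p)).round(3); k=(w/n).round(4)
        out.append({"fingers":f,"travel":t.tolist(),"turn":k.tolist()})
        p=p+R@t; R=R@Ro.from_rotvec(k).as_matrix()
    print(json.dumps(out)); return p,R
def grasp(v,up,s=-1):
    """tool pose on cap axis; tool x = s*(outward... ) ; y tangential; up: grasp point above cap centre"""
    c,a,d=cap(v); z=-a; y=np.cross([0,0,1],d); y/=np.linalg.norm(y); y=y*(-s)*-1
    x=np.cross(y,z); R=np.stack([x,y,z],1); return c+a*(up+.003),R
E
python3 - <<'E'
from h import *
s=manip.get_state(); p0,R0=s["tool_pos"],s["tcp_rot"]
for sg in(1,-1):
    p,R=grasp(.1,.09,sg); print(sg,p.round(3),R.round(2).tolist())
sg=[q for q in(1,-1) if grasp(.1,0,q)[1][0,0]<0][0]; print("sg",sg)
pg,Rg=grasp(.1,.09,sg)
Rd=np.array([[Rg[0,0],Rg[0,1],0],[Rg[1,0],Rg[1,1],0],[0,0,-1]]);Rd[:,0]=np.cross(Rd[:,1],Rd[:,2])
w=(Ro.from_matrix(R0).inv()*Ro.from_matrix(Rd)).as_rotvec();print(w)
p,R=rows(p0,R0,np.array([.54,-.12,.30]),Rd,16,0.6,[0,0,w[2]])
p,R=rows(p,R,pg,Rg,4,0.6); print(p,pg)
E
```

```text
1 [ 0.597 -0.124  0.262] [[0.85, -0.01, 0.53], [-0.01, -1.0, -0.01], [0.53, 0.0, -0.85]]
-1 [ 0.597 -0.124  0.262] [[-0.85, 0.01, 0.53], [0.01, 1.0, -0.01], [-0.53, -0.0, -0.85]]
sg -1
[-1.24917243e-04 -1.84231213e-03 -2.71029024e+00]
[{"fingers": 0.6, "travel": [0.028, -0.012, -0.005], "turn": [0.0, 0.0, -0.1694]}, {"fingers": 0.6, "travel": [0.029, -0.008, -0.006], "turn": [0.0, 0.0, -0.1694]}, {"fingers": 0.6, "travel": [0.031, -0.002, -0.005], "turn": [0.0, 0.0, -0.1694]}, {"fingers": 0.6, "travel": [0.03, 0.003, -0.006], "turn": [0.0, 0.0, -0.1694]}, {"fingers": 0.6, "travel": [0.029, 0.008, -0.005], "turn": [0.0, 0.0, -0.1694]}, {"fingers": 0.6, "travel": [0.028, 0.012, -0.005], "turn": [0.0, 0.0, -0.1694]}, {"fingers": 0.6, "travel": [0.025, 0.018, -0.006], "turn": [0.0, 0.0, -0.1694]}, {"fingers": 0.6, "travel": [0.022, 0.021, -0.005], "turn": [0.0, 0.0, -0.1694]}, {"fingers": 0.6, "travel": [0.018, 0.024, -0.005], "turn": [0.0, 0.0, -0.1694]}, {"fingers": 0.6, "travel": [0.013, 0.027, -0.006], "turn": [0.0, 0.0, -0.1694]}, {"fingers": 0.6, "travel": [0.009, 0.029, -0.005], "
[... 166 characters left out ...]
": [0.0, 0.0, -0.1694]}, {"fingers": 0.6, "travel": [-0.006, 0.03, -0.005], "turn": [0.0, 0.0, -0.1694]}, {"fingers": 0.6, "travel": [-0.012, 0.028, -0.006], "turn": [0.0, 0.0, -0.1694]}, {"fingers": 0.6, "travel": [-0.016, 0.026, -0.005], "turn": [0.0, 0.0, -0.1694]}]
[{"fingers": 0.6, "travel": [-0.014, -0.001, 0.009], "turn": [0.0003, -0.1397, -0.0001]}, {"fingers": 0.6, "travel": [-0.013, -0.001, 0.012], "turn": [0.0003, -0.1397, -0.0001]}, {"fingers": 0.6, "travel": [-0.011, -0.001, 0.013], "turn": [0.0003, -0.1397, -0.0001]}, {"fingers": 0.6, "travel": [-0.009, -0.0, 0.014], "turn": [0.0003, -0.1397, -0.0001]}]
[ 0.59685923 -0.12334866  0.26217552] [ 0.5970061  -0.12368833  0.26186847]
```

Call:
play_rows(
  commands=[
    {"fingers":0.6,"travel":[0.028,-0.012,-0.005],"turn":[0,0,-0.17]},
    {"fingers":0.6,"travel":[0.029,-0.008,-0.006],"turn":[0,0,-0.17]},
    {"fingers":0.6,"travel":[0.031,-0.002,-0.005],"turn":[0,0,-0.17]},
    {"fingers":0.6,"travel":[0.03,0.003,-0.006],"turn":[0,0,-0.17]},
    {"fingers":0.6,"travel":[0.029,0.008,-0.005],"turn":[0,0,-0.17]},
    {"fingers":0.6,"travel":[0.028,0.012,-0.005],"turn":[0,0,-0.17]},
    {"fingers":0.6,"travel":[0.025,0.018,-0.006],"turn":[0,0,-0.17]},
    {"fingers":0.6,"travel":[0.022,0.021,-0.005],"turn":[0,0,-0.17]},
  ],
  newtons=30,
)

```text
t: 1.1
tool_pos: [0.377, -0.2984, 0.257]
tcp_rot: [[-0.211, 0.977, -0.0], [0.977, 0.211, 0.0], [0.0, -0.0, -1.0]]
wrist_force: [0.5, -0.1, -0.4]
opening: 0.0513
grip_force: 0.0
```

Call:
play_rows(
  commands=[
    {"fingers":0.6,"travel":[0.018,0.024,-0.005],"turn":[0,0,-0.17]},
    {"fingers":0.6,"travel":[0.013,0.027,-0.006],"turn":[0,0,-0.17]},
    {"fingers":0.6,"travel":[0.009,0.029,-0.005],"turn":[0,0,-0.17]},
    {"fingers":0.6,"travel":[0.003,0.031,-0.006],"turn":[0,0,-0.17]},
    {"fingers":0.6,"travel":[-0.001,0.03,-0.005],"turn":[0,0,-0.17]},
    {"fingers":0.6,"travel":[-0.006,0.03,-0.005],"turn":[0,0,-0.17]},
    {"fingers":0.6,"travel":[-0.012,0.028,-0.006],"turn":[0,0,-0.17]},
    {"fingers":0.6,"travel":[-0.016,0.026,-0.005],"turn":[0,0,-0.16]},
  ],
)

```text
t: 2.1
tool_pos: [0.5392, -0.1176, 0.2999]
tcp_rot: [[-1.0, 0.008, -0.001], [0.008, 1.0, 0.0], [0.001, 0.0, -1.0]]
wrist_force: [-0.2, -0.9, -0.1]
opening: 0.0516
grip_force: 0.0
```

```bash
python3 - <<'E'
from h import *
s=manip.get_state(); print(s["t"],s["tool_pos"].round(4),s["joint_positions"].round(1),s["tcp_rot"].round(3).tolist(),s["opening"])
pg,Rg=grasp(.1,.09,-1); rows(s["tool_pos"],s["tcp_rot"],pg,Rg,4,0.6)
E
```

```text
2.1 [ 0.5392 -0.1176  0.2999] [ -20.3   19.7   73.7   -0.    86.6 -109.8] [[-1.0, 0.008, -0.001], [0.008, 1.0, 0.0], [0.001, 0.0, -1.0]] 0.05156375611731472
[{"fingers": 0.6, "travel": [-0.014, -0.001, 0.009], "turn": [0.0004, -0.1398, 0.0012]}, {"fingers": 0.6, "travel": [-0.013, -0.002, 0.012], "turn": [0.0004, -0.1398, 0.0012]}, {"fingers": 0.6, "travel": [-0.012, -0.001, 0.013], "turn": [0.0004, -0.1398, 0.0012]}, {"fingers": 0.6, "travel": [-0.009, -0.002, 0.015], "turn": [0.0004, -0.1398, 0.0012]}]
```

Call:
play_rows(
  commands=[
    {"fingers":0.6,"travel":[-0.014,-0.001,0.009],"turn":[0,-0.14,0.001]},
    {"fingers":0.6,"travel":[-0.013,-0.002,0.012],"turn":[0,-0.14,0.001]},
    {"fingers":0.6,"travel":[-0.012,-0.001,0.013],"turn":[0,-0.14,0.001]},
    {"fingers":0.6,"travel":[-0.009,-0.002,0.015],"turn":[0,-0.14,0.001]},
    {"fingers":0.6,"travel":[0,0,0],"turn":[0,0,0]},
  ],
)

```text
t: 2.72
tool_pos: [0.5942, -0.1247, 0.2592]
tcp_rot: [[-0.85, 0.019, 0.526], [0.018, 1.0, -0.007], [-0.526, 0.004, -0.85]]
wrist_force: [-0.4, -0.2, -0.4]
opening: 0.0512
grip_force: 0.0
```

```bash
python3 - <<'E'
from h import *
s=manip.get_state(); print(s["t"],s["tool_pos"].round(4),s["joint_positions"].round(1))
a=vision.read_camera("scene")[150:350,200:400]; b=vision.read_camera("top")[150:350,220:420]
cv2.imwrite("pics/pre.png",np.hstack([cv2.resize(x,(400,400),interpolation=cv2.INTER_CUBIC) for x in(a,b)]))
pg,Rg=grasp(.1,.003,-1); rows(s["tool_pos"],s["tcp_rot"],pg,Rg,5,0.6)
E
```

```text
2.725 [ 0.5942 -0.1247  0.2592] [ -26.3   10.7  100.4   20.    41.5 -127. ]
[{"fingers": 0.6, "travel": [-0.001, 0.0, 0.017], "turn": [0.0001, -0.0009, -0.0012]}, {"fingers": 0.6, "travel": [-0.001, 0.0, 0.017], "turn": [0.0001, -0.0009, -0.0012]}, {"fingers": 0.6, "travel": [-0.0, 0.001, 0.018], "turn": [0.0001, -0.0009, -0.0012]}, {"fingers": 0.6, "travel": [-0.001, -0.0, 0.017], "turn": [0.0001, -0.0009, -0.0012]}, {"fingers": 0.6, "travel": [-0.001, -0.0, 0.017], "turn": [0.0001, -0.0009, -0.0012]}]
```

View pics/pre.png

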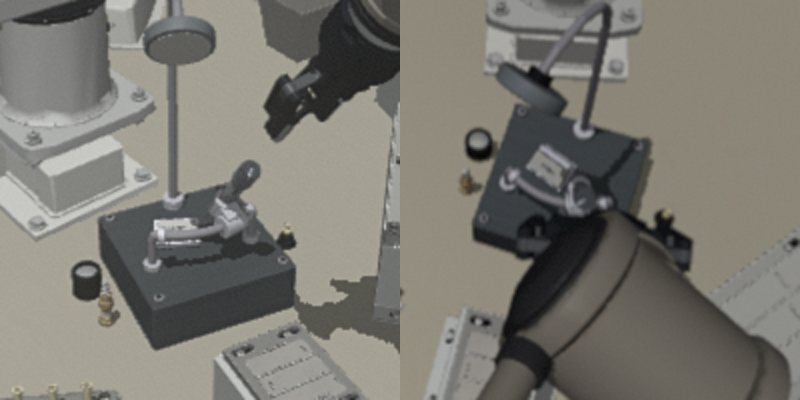

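The left half shows the gripper at (290,95), lined up with the cap at (240,175). In the right half the fingers straddle the cap line, and the lamp is clear. Now I'll advance and close.

Call:
play_rows(
  commands=[
    {"fingers":0.6,"travel":[-0.001,0,0.017],"turn":[0,-0.001,-0.001]},
    {"fingers":0.6,"travel":[-0.001,0,0.017],"turn":[0,-0.001,-0.001]},
    {"fingers":0.6,"travel":[0,0.001,0.017],"turn":[0,-0.001,-0.001]},
    {"fingers":0.6,"travel":[-0.001,0,0.017],"turn":[0,-0.001,-0.001]},
    {"fingers":0.6,"travel":[-0.001,0,0.017],"turn":[0,-0.001,-0.001]},
    {"fingers":0.6,"travel":[0,0,0],"turn":[0,0,0]},
  ],
)

```text
t: 3.58
tool_pos: [0.6453, -0.1248, 0.1901]
tcp_rot: [[-0.846, 0.013, 0.533], [0.011, 1.0, -0.007], [-0.533, -0.001, -0.846]]
wrist_force: [-0.6, -0.1, -0.2]
opening: 0.0512
grip_force: 0.0
```

```bash
python3 - <<'E'
from h import *
s=manip.get_state(); print(s["t"],s["tool_pos"].round(4),grasp(.1,.003,-1)[0].round(4),s["wrist_force"].round(2))
a=vision.read_camera("scene")[200:300,260:390]
cv2.imwrite("pics/g1.png",cv2.resize(a,None,fx=5,fy=5,interpolation=cv2.INTER_CUBIC))
E
```

```text
3.575 [ 0.6453 -0.1248  0.1901] [ 0.6431 -0.1243  0.1881] [-0.6  -0.15 -0.21]
```

View pics/g1.png

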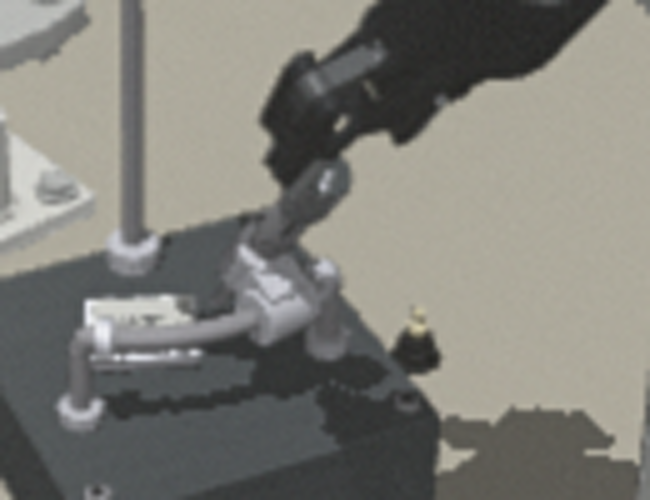

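```bash
python3 - <<'E'
from h import *
s=manip.get_state(); p,R=s["tool_pos"],s["tcp_rot"]
for nm,l in(("tcp",[0,0,0]),("tip+y",[0,.026,.01]),("tip-y",[0,-.026,.01]),("back",[0,0,-.051])):
    print(nm,((proj("scene",p+R@l)-[260,200])*5).round(), proj("top",p+R@l).round())
c,a,d=cap(.1)
for k in(.014,0,-.014): print("cap",((proj("scene",c+k*a)-[260,200])*5).round())
c=-P["scene"]["camera_from_world"][:3,:3].T@P["scene"]["camera_from_world"][:3,3];print(c)
E
```

```text
tcp [[315. 169.]] [[312. 247.]]
tip+y [[258. 203.]] [[299. 245.]]
tip-y [[353. 157.]] [[325. 247.]]
back [[365. 111.]] [[314. 252.]]
cap [[325. 169.]]
cap [[312. 185.]]
cap [[299. 200.]]
[0.04892413 0.44410893 0.77265697]
```

The cap is at (325,180) and the near finger's tip at about (280,175), slightly higher up the axis than the model predicts. I'll take out a 3 mm sideways offset and close gently, then check the opening.

Call:
play_rows(
  commands=[
    {"fingers":0.6,"travel":[0.003,0,0],"turn":[0,0,0]},
    {"fingers":0.2,"travel":[0,0,0],"turn":[0,0,0]},
    {"fingers":0.1,"travel":[0,0,0],"turn":[0,0,0]},
    {"fingers":0.1,"travel":[0,0,0],"turn":[0,0,0]},
    {"fingers":0.1,"travel":[0,0,0],"turn":[0,0,0]},
    {"fingers":0.1,"travel":[0,0,0],"turn":[0,0,0]},
  ],
  newtons=25,
)

```text
t: 4.38
tool_pos: [0.6428, -0.125, 0.1904]
tcp_rot: [[-0.845, 0.013, 0.535], [0.01, 1.0, -0.009], [-0.535, -0.002, -0.845]]
wrist_force: [-0.1, 0.5, -0.9]
opening: 0.0086
grip_force: 0.0
```

```bash
python3 - <<'E'
from h import *
s=manip.get_state(); print(s["t"],s["tool_pos"].round(4),grasp(.1,.003,-1)[0].round(4),s["wrist_force"].round(2),s["moment"].round(3),s["opening"],s["grip_force"])
a=vision.read_camera("scene")[200:300,260:390]
cv2.imwrite("pics/g2.png",cv2.resize(a,None,fx=5,fy=5,interpolation=cv2.INTER_CUBIC))
E
```

```text
4.375 [ 0.6428 -0.125   0.1904] [ 0.6431 -0.1243  0.1881] [-0.14  0.51 -0.93] [-0.01   0.213 -0.043] 0.008559488010523161 0.0
```

View pics/g2.png

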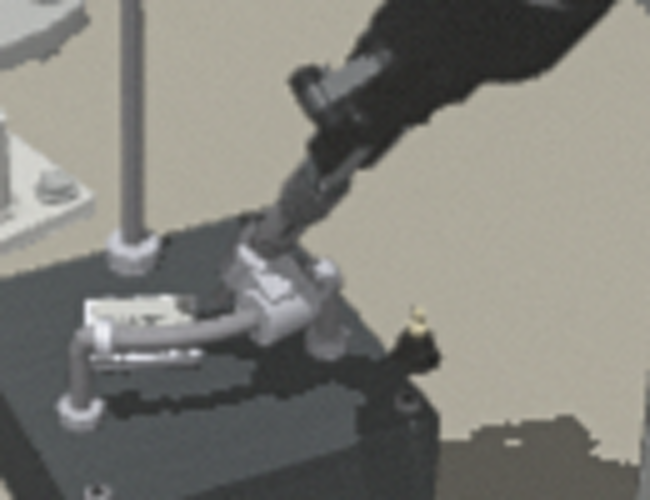

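The fingers closed to the commanded 8.6 mm without contact, so the cap isn't between them. I'll check the fingers and the cap against the picture numerically.

```bash
python3 - <<'E'
from h import *
s=manip.get_state(); p,R=s["tool_pos"],s["tcp_rot"]
for l in(.022,0,-.02,-.05): print(l,proj("scene",p+R@[0,0,l]).round(1),proj("top",p+R@[0,0,l]).round(1))
I0=cv2.cvtColor(cv2.imread("pics/scene0.png"),cv2.COLOR_BGR2GRAY)
I=cv2.cvtColor(vision.read_camera("scene"),cv2.COLOR_BGR2GRAY)
print("cols 312-336 rows 226-252  (orig | now)")
for r in range(226,254): print(r,' '.join('%3d'%x for x in I0[r,312:336]),' | ',' '.join('%3d'%x for x in I[r,312:336]))
E
```

```text
0.022 [[319.9 239.3]] [[311.7 246.2]]
0 [[324.  234.6]] [[312.4 248.2]]
-0.02 [[327.8 230.2]] [[313.1 250.2]]
-0.05 [[333.8 223.3]] [[314.1 253.3]]
cols 312-336 rows 226-252  (orig | now)
226 147 146 145 146 146 147 146 146 146 146 147 145 147 147 145 146 147 146 149 147 148 146 148 147  |  168 169 167 170 168 167 167 169 170 169 148  85  50  46  45  43  45  46  46  46  50  46  44  45
227 146 145 147 146 147 146 147 146 146 147 148 146 146 146 146 146 148 145 148 147 147 146 148 147  |  167 168 166 169 167 169 169 170 168 149 104  62  46  46  44  47  44  43  42  47  47  46  45  45
228 145 148 145 146 148 147 147 146 147 147 147 148 146 149 146 147 147 146 147 148 147 147 146 146  |  167 168 167 171 168 167 167 170 167 117  67  49  46  47  43  48  45  46  43  45  45  45  47  46
229 144 146 147 147 146 147 147 146 147 149 148 145 136 143 145 147 146 148 145 147 146 146 146 145  |  166 168 169 169 168 169 167 169 167 100  51  45  49  49  46  46  45  45  49  59  62  61  50  43
230 150 147 146 144 146 147 148 148 147 143 123  98  90  94 103 125 141 147 147 145 145 144 147 146  |  169 168 
[... 3987 characters left out ...]
  |   82  80  78  71  77  82  82  83  92 121 156 168 169 167 168 168 166 167 168 168 170 168 168 169
251  94  72  73  79  93  94  82  69  69  79 108 124 147 137 142 147 147 147 147 147 145 147 144 145  |  109  86  81  91 106 110  95  76  81  91 122 144 168 160 164 168 167 169 168 169 166 169 168 168
252 161 112  96  96  99  98  98  74  60  72  85 107 158 161 141 142 146 146 147 147 146 148 146 146  |  184 129 108 110 113 111 113  82  72  82  96 124 180 184 160 164 166 168 170 169 167 167 168 169
253 165 118  97  96  99 100 101  94  67  85  98 150 172 169 152 131 142 146 148 144 145 144 143 147  |  187 137 116 113 114 112 117 108  77  96 114 171 198 196 175 149 163 169 168 168 168 167 168 170
```

The row values put the fingertips at about pixel (324,237), in front of the cap's top face, so they stop just above the cap. I'll open, go 12 mm deeper along the axis (the thimble leaves room) and close again.

Call:
play_rows(
  commands=[
    {"fingers":0.6,"travel":[0,0,0],"turn":[0,0,0]},
    {"fingers":0.6,"travel":[0,0,0],"turn":[0,0,0]},
    {"fingers":0.6,"travel":[0,0,0.006],"turn":[0,0,0]},
    {"fingers":0.6,"travel":[0,0,0.006],"turn":[0,0,0]},
    {"fingers":0.1,"travel":[0,0,0],"turn":[0,0,0]},
    {"fingers":0.1,"travel":[0,0,0],"turn":[0,0,0]},
    {"fingers":0.1,"travel":[0,0,0],"turn":[0,0,0]},
    {"fingers":0.1,"travel":[0,0,0],"turn":[0,0,0]},
  ],
  newtons=25,
)

```text
t: 5.48
tool_pos: [0.6491, -0.125, 0.1802]
tcp_rot: [[-0.845, 0.013, 0.535], [0.01, 1.0, -0.008], [-0.535, -0.001, -0.845]]
wrist_force: [-1.2, 0.3, -1.1]
opening: 0.0188
grip_force: 24.4
```

Contact at 18.8 mm suggests only the tips are on the cap's end. I'll go 9 mm deeper and close again.

Call:
play_rows(
  commands=[
    {"fingers":0.6,"travel":[0,0,0],"turn":[0,0,0]},
    {"fingers":0.6,"travel":[0,0,0],"turn":[0,0,0]},
    {"fingers":0.6,"travel":[0,0,0.004],"turn":[0,0,0]},
    {"fingers":0.6,"travel":[0,0,0.005],"turn":[0,0,0]},
    {"fingers":0.1,"travel":[0,0,0],"turn":[0,0,0]},
    {"fingers":0.1,"travel":[0,0,0],"turn":[0,0,0]},
    {"fingers":0.1,"travel":[0,0,0],"turn":[0,0,0]},
    {"fingers":0.1,"travel":[0,0,0],"turn":[0,0,0]},
  ],
  newtons=25,
)

```text
t: 6.48
tool_pos: [0.654, -0.125, 0.1726]
tcp_rot: [[-0.845, 0.013, 0.535], [0.01, 1.0, -0.008], [-0.535, -0.001, -0.845]]
wrist_force: [0.4, 0.6, -1.3]
opening: 0.0208
grip_force: 24.5
```

```bash
python3 - <<'E'
from h import *
s=manip.get_state(); print(s["t"],s["tool_pos"].round(4),s["wrist_force"].round(2),s["moment"].round(3),s["opening"],s["grip_force"])
c,a,d=cap(.1); q=s["tool_pos"]+s["tcp_rot"][:,2]*.003-c; print("grasp pt rel cap: along a",q@a,"tool xy",(s["tcp_rot"].T@q)[:2])
a=vision.read_camera("scene")[200:300,260:390]
cv2.imwrite("pics/g3.png",cv2.resize(a,None,fx=6,fy=6,interpolation=cv2.INTER_CUBIC))
E
```

```text
6.475 [ 0.654  -0.125   0.1726] [ 0.41  0.65 -1.32] [0.167 0.253 0.137] 0.0208453685075375 24.456609785556793
grasp pt rel cap: along a -0.01591571264287044 tool xy [-0.00090249 -0.00056767]
```

View pics/g3.png

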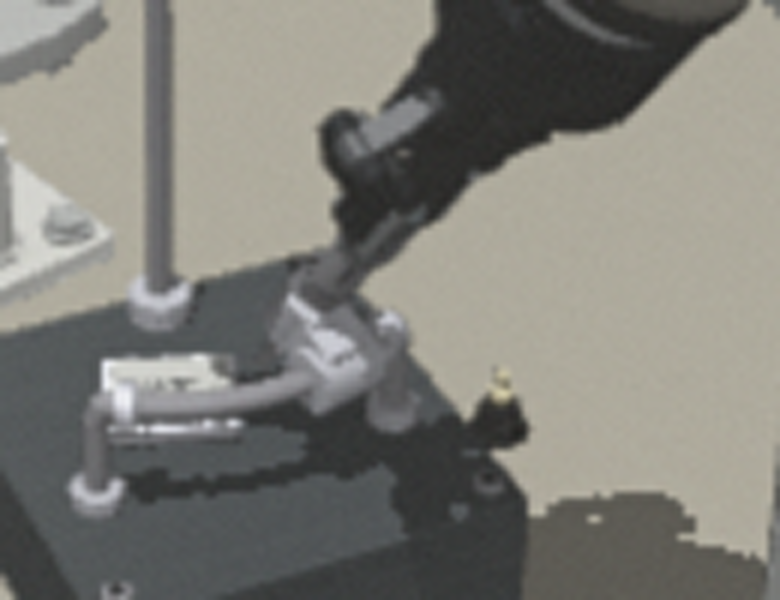

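The grip holds at 20.8 mm with the pads over the cap. I'll start the slide as a rigid rotation about the arc's axis and watch the force.

```bash
python3 - <<'E'
from h import *
s=manip.get_state(); p,R=s["tool_pos"],s["tcp_rot"]
D=Rz(-.05); p1=O+D@(p-O); print("travel",(R.T@(p1-p)).round(4),"turn",(R.T@[0,0,-.05]).round(4), np.linalg.norm((p-O)[:2]))
E
```

```text
travel [-0.0001  0.0056  0.0001] turn [0.0268 0.0001 0.0422] 0.11233995074639017
```

Call:
play_rows(
  commands=[
    {"fingers":0.1,"travel":[0,0.0056,0],"turn":[0.0268,0,0.0422]},
    {"fingers":0.1,"travel":[0,0.0056,0],"turn":[0.0268,0,0.0422]},
    {"fingers":0.1,"travel":[0,0.0056,0],"turn":[0.0268,0,0.0422]},
    {"fingers":0.1,"travel":[0,0.0056,0],"turn":[0.0268,0,0.0422]},
    {"fingers":0.1,"travel":[0,0,0],"turn":[0,0,0]},
  ],
)

```text
t: 7.15
tool_pos: [0.656, -0.1025, 0.1726]
tcp_rot: [[-0.826, 0.21, 0.523], [0.176, 0.978, -0.114], [-0.536, -0.002, -0.844]]
wrist_force: [-0.7, 0.2, -1.0]
opening: 0.0203
grip_force: 24.8
```

Call:
play_rows(
  commands=[
    {"fingers":0.1,"travel":[0,0.0056,0],"turn":[0.0268,0,0.0422]},
    {"fingers":0.1,"travel":[0,0.0056,0],"turn":[0.0268,0,0.0422]},
    {"fingers":0.1,"travel":[0,0.0056,0],"turn":[0.0268,0,0.0422]},
    {"fingers":0.1,"travel":[0,0.0056,0],"turn":[0.0268,0,0.0422]},
    {"fingers":0.1,"travel":[0,0.0056,0],"turn":[0.0268,0,0.0422]},
    {"fingers":0.1,"travel":[0,0.0056,0],"turn":[0.0268,0,0.0422]},
    {"fingers":0.1,"travel":[0,0.0056,0],"turn":[0.0268,0,0.0422]},
  ],
)

```text
t: 8.02
tool_pos: [0.6695, -0.0671, 0.1726]
tcp_rot: [[-0.714, 0.535, 0.451], [0.451, 0.845, -0.288], [-0.535, -0.003, -0.845]]
wrist_force: [-2.0, -2.0, -0.7]
opening: 0.0203
grip_force: 24.9
```

```bash
python3 - <<'E'
from h import *
s=manip.get_state(); print(s["t"],s["tool_pos"].round(4),s["wrist_force"].round(2),s["moment"].round(3),s["joint_positions"].round(1))
c,a,d=cap(.65); q=s["tool_pos"]+s["tcp_rot"][:,2]*.003-c; print("rel cap(.65)",q@a,(s["tcp_rot"].T@q)[:2], "axis err",-s["tcp_rot"][:,2]@a)
a=vision.read_camera("scene")[180:300,240:390]
cv2.imwrite("pics/g4.png",cv2.resize(a,None,fx=5,fy=5,interpolation=cv2.INTER_CUBIC))
E
```

```text
8.025 [ 0.6695 -0.0671  0.1726] [-1.97 -2.05 -0.74] [-0.114  0.483 -0.152] [ -5.3  24.6  95.6 -26.6  33.3 -44. ]
rel cap(.65) -0.01540746060451958 [-8.91822475e-05 -1.86097369e-03] axis err 0.9999751704471205
```

View pics/g4.png

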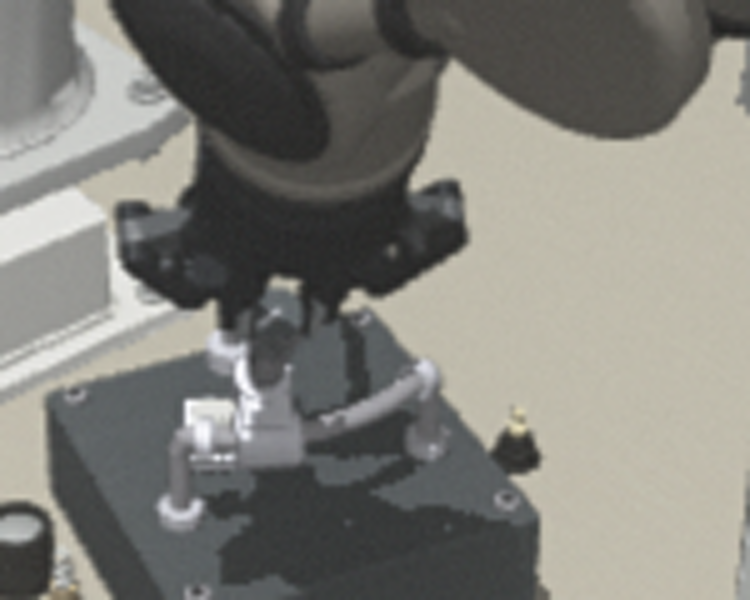

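The head has slid along with the cap and now stands at about (270,445), beside the block, with a steady 2.8 N of drag. A few finer steps will bring it to the stop.

Call:
play_rows(
  commands=[
    {"fingers":0.1,"travel":[0,0.0028,0],"turn":[0.0134,0,0.0211]},
    {"fingers":0.1,"travel":[0,0.0028,0],"turn":[0.0134,0,0.0211]},
    {"fingers":0.1,"travel":[0,0,0],"turn":[0,0,0]},
  ],
)

```text
t: 8.45
tool_pos: [0.6728, -0.0619, 0.1726]
tcp_rot: [[-0.692, 0.574, 0.437], [0.484, 0.819, -0.309], [-0.536, -0.002, -0.844]]
wrist_force: [-3.0, 0.3, 0.5]
opening: 0.0203
grip_force: 25.0
```

Call:
play_rows(
  commands=[
    {"fingers":0.1,"travel":[0,0.0022,0],"turn":[0.0107,0,0.0169]},
    {"fingers":0.1,"travel":[0,0,0],"turn":[0,0,0]},
  ],
)

```text
t: 8.7
tool_pos: [0.6741, -0.06, 0.1725]
tcp_rot: [[-0.681, 0.592, 0.431], [0.499, 0.806, -0.319], [-0.536, -0.002, -0.844]]
wrist_force: [-3.0, -1.2, 1.5]
opening: 0.0203
grip_force: 25.1
```

Call:
play_rows(
  commands=[
    {"fingers":0.1,"travel":[0,0.0022,0],"turn":[0.0107,0,0.0169]},
    {"fingers":0.1,"travel":[0,0,0],"turn":[0,0,0]},
  ],
)

```text
t: 8.95
tool_pos: [0.6744, -0.0595, 0.1725]
tcp_rot: [[-0.671, 0.609, 0.422], [0.513, 0.793, -0.33], [-0.536, -0.005, -0.845]]
wrist_force: [-7.3, -5.8, 4.0]
opening: 0.0205
grip_force: 25.4
```

The tool has stopped advancing and the force is rising, so the head is at the home stop. I'll ease off slightly, then turn the cap clockwise (+z of the tool) in strokes that keep the body's corners away from the lamp.

Call:
play_rows(
  commands=[
    {"fingers":0.1,"travel":[0,-0.0012,0],"turn":[-0.006,0,-0.009]},
    {"fingers":0.1,"travel":[0,0,0],"turn":[0,0,0.1]},
    {"fingers":0.1,"travel":[0,0,0],"turn":[0,0,0.1]},
    {"fingers":0.1,"travel":[0,0,0],"turn":[0,0,0.1]},
    {"fingers":0.1,"travel":[0,0,0],"turn":[0,0,0.1]},
    {"fingers":0.1,"travel":[0,0,0],"turn":[0,0,0.1]},
    {"fingers":0.1,"travel":[0,0,0],"turn":[0,0,0.1]},
  ],
)

```text
t: 9.82
tool_pos: [0.6737, -0.0601, 0.1723]
tcp_rot: [[-0.217, 0.878, 0.426], [0.87, 0.372, -0.324], [-0.443, 0.3, -0.845]]
wrist_force: [-7.1, -4.4, 4.1]
opening: 0.0204
grip_force: 25.4
```

```bash
python3 - <<'E'
from h import *
s=manip.get_state(); print(s["t"],s["tool_pos"].round(4),s["wrist_force"].round(2),s["moment"].round(3),s["joint_positions"].round(1), "Mz tool",(s["tcp_rot"].T@s["moment"]).round(3),(s["tcp_rot"].T@s["wrist_force"]).round(2))
E
```

```text
9.825 [ 0.6737 -0.0601  0.1723] [-7.09 -4.39  4.06] [-0.593  1.    -0.656] [ -3.2  25.9  93.4 -30.   36.8  -1.3] Mz tool [ 1.289 -0.346 -0.023] [-4.08 -6.64 -5.03]
```

Call:
play_rows(
  commands=[
    {"fingers":0.45,"travel":[0,0,0],"turn":[0,0,0]},
    {"fingers":0.45,"travel":[0,0,0],"turn":[0,0,0]},
    {"fingers":0.45,"travel":[0,0,0],"turn":[0,0,-0.18]},
    {"fingers":0.45,"travel":[0,0,0],"turn":[0,0,-0.18]},
    {"fingers":0.45,"travel":[0,0,0],"turn":[0,0,-0.18]},
    {"fingers":0.45,"travel":[0,0,0],"turn":[0,0,-0.18]},
    {"fingers":0.45,"travel":[0,0,0],"turn":[0,0,-0.18]},
    {"fingers":0.45,"travel":[0,0,0],"turn":[0,0,-0.18]},
  ],
)

```text
t: 10.82
tool_pos: [0.6752, -0.0588, 0.1726]
tcp_rot: [[-0.878, 0.213, 0.429], [0.071, 0.944, -0.322], [-0.474, -0.252, -0.844]]
wrist_force: [-0.3, -0.1, -0.0]
opening: 0.0385
grip_force: 0.0
```

```bash
python3 - <<'E'
from h import *
s=manip.get_state(); p,R=s["tool_pos"],s["tcp_rot"]
c,a,d=cap(.7); q=p+R[:,2]*.003-c; print("rel cap(.7)",q@a,(R.T@q)[:2], "axis in tool",R.T@a, s["wrist_force"].round(1),(R.T@s["moment"]).round(2),s["opening"])
E
```

```text
rel cap(.7) -0.015413120668967002 [-0.00138337  0.00230577] axis in tool [ 8.98019965e-05 -1.77671157e-02 -9.99842148e-01] [-0.3 -0.1 -0. ] [-0.15  0.2  -0.07] 0.03845976181017404
```

I'll recentre by 2 mm and 1°, grip again and turn.

Call:
play_rows(
  commands=[
    {"fingers":0.45,"travel":[0.0013,-0.0018,0],"turn":[-0.018,0,0]},
    {"fingers":0.1,"travel":[0,0,0],"turn":[0,0,0]},
    {"fingers":0.1,"travel":[0,0,0],"turn":[0,0,0]},
    {"fingers":0.1,"travel":[0,0,0],"turn":[0,0,0]},
  ],
  newtons=25,
)

```text
t: 11.32
tool_pos: [0.6732, -0.0605, 0.1725]
tcp_rot: [[-0.876, 0.211, 0.433], [0.078, 0.949, -0.305], [-0.475, -0.234, -0.848]]
wrist_force: [-3.5, 2.5, 3.6]
opening: 0.0205
grip_force: 24.4
```

Call:
play_rows(
  commands=[
    {"fingers":0.1,"travel":[0,0,0],"turn":[0,0,0.15]},
    {"fingers":0.1,"travel":[0,0,0],"turn":[0,0,0.15]},
    {"fingers":0.1,"travel":[0,0,0],"turn":[0,0,0.15]},
    {"fingers":0.1,"travel":[0,0,0],"turn":[0,0,0.15]},
    {"fingers":0.1,"travel":[0,0,0],"turn":[0,0,0.15]},
    {"fingers":0.1,"travel":[0,0,0],"turn":[0,0,0.15]},
    {"fingers":0.1,"travel":[0,0,0],"turn":[0,0,0.15]},
  ],
)

```text
t: 12.2
tool_pos: [0.6728, -0.0609, 0.1724]
tcp_rot: [[-0.249, 0.867, 0.432], [0.864, 0.4, -0.306], [-0.438, 0.297, -0.849]]
wrist_force: [-5.1, -0.2, 1.8]
opening: 0.0207
grip_force: 24.5
```

```bash
cat > st.py <<'E'
from h import *
s=manip.get_state(); R=s["tcp_rot"]; print(s["t"],s["tool_pos"].round(4),"F tool",(R.T@s["wrist_force"]).round(2),"M tool",(R.T@s["moment"]).round(3),s["joint_positions"].round(1),s["opening"])
E
python3 st.py
```

```text
12.2 [ 0.6728 -0.0609  0.1724] F tool [ 0.26 -3.99 -3.7 ] M tool [ 0.714  0.209 -0.061] [ -3.9  25.5  93.9 -28.   35.9  -5.2] 0.02066994848638818
```

Call:
play_rows(
  commands=[
    {"fingers":0.45,"travel":[0,0,0],"turn":[0,0,0]},
    {"fingers":0.45,"travel":[0,0,0],"turn":[0,0,0]},
    {"fingers":0.45,"travel":[0,0,0],"turn":[0,0,-0.18]},
    {"fingers":0.45,"travel":[0,0,0],"turn":[0,0,-0.18]},
    {"fingers":0.45,"travel":[0,0,0],"turn":[0,0,-0.18]},
    {"fingers":0.45,"travel":[0,0,0],"turn":[0,0,-0.18]},
    {"fingers":0.45,"travel":[0,0,0],"turn":[0,0,-0.18]},
    {"fingers":0.45,"travel":[0,0,0],"turn":[0,0,-0.18]},
  ],
)

```text
t: 13.2
tool_pos: [0.6734, -0.0607, 0.1723]
tcp_rot: [[-0.884, 0.178, 0.433], [0.042, 0.951, -0.305], [-0.466, -0.252, -0.848]]
wrist_force: [-0.5, -0.4, -0.1]
opening: 0.0384
grip_force: 0.0
```

Call:
play_rows(
  commands=[
    {"fingers":0.1,"travel":[0,0,0],"turn":[0,0,0]},
    {"fingers":0.1,"travel":[0,0,0],"turn":[0,0,0]},
    {"fingers":0.1,"travel":[0,0,0],"turn":[0,0,0]},
    {"fingers":0.1,"travel":[0,0,0],"turn":[0,0,0.15]},
    {"fingers":0.1,"travel":[0,0,0],"turn":[0,0,0.15]},
    {"fingers":0.1,"travel":[0,0,0],"turn":[0,0,0.15]},
    {"fingers":0.1,"travel":[0,0,0],"turn":[0,0,0.15]},
  ],
)

```text
t: 14.08
tool_pos: [0.6729, -0.061, 0.1724]
tcp_rot: [[-0.62, 0.655, 0.432], [0.583, 0.753, -0.306], [-0.526, 0.062, -0.848]]
wrist_force: [-3.3, 1.3, 1.1]
opening: 0.0206
grip_force: 24.4
```

```bash
python3 st.py
```

```text
14.075 [ 0.6729 -0.061   0.1724] F tool [ 2.16 -1.12 -2.74] M tool [ 0.338  0.396 -0.05 ] [ -3.9  25.5  93.9 -28.   35.9 -32.6] 0.020573938380806952
```

Call:
play_rows(
  commands=[
    {"fingers":0.1,"travel":[0,0,0],"turn":[0,0,0.15]},
    {"fingers":0.1,"travel":[0,0,0],"turn":[0,0,0.15]},
    {"fingers":0.1,"travel":[0,0,0],"turn":[0,0,0.15]},
  ],
)

```text
t: 14.45
tool_pos: [0.6726, -0.0612, 0.1723]
tcp_rot: [[-0.273, 0.86, 0.431], [0.852, 0.424, -0.306], [-0.446, 0.284, -0.849]]
wrist_force: [-4.5, -0.3, 1.6]
opening: 0.0203
grip_force: 24.5
```

```bash
python3 st.py
```

```text
14.45 [ 0.6726 -0.0612  0.1723] F tool [ 0.3  -3.56 -3.21] M tool [0.636 0.304 0.001] [ -3.9  25.5  93.9 -28.   35.9  -6.8] 0.020289637244222853
```

Moment readings are noisy, so I'll make two more strokes for a clear margin.

Call:
play_rows(
  commands=[
    {"fingers":0.45,"travel":[0,0,0],"turn":[0,0,0]},
    {"fingers":0.45,"travel":[0,0,0],"turn":[0,0,0]},
    {"fingers":0.45,"travel":[0,0,0],"turn":[0,0,-0.18]},
    {"fingers":0.45,"travel":[0,0,0],"turn":[0,0,-0.18]},
    {"fingers":0.45,"travel":[0,0,0],"turn":[0,0,-0.18]},
    {"fingers":0.45,"travel":[0,0,0],"turn":[0,0,-0.18]},
    {"fingers":0.45,"travel":[0,0,0],"turn":[0,0,-0.18]},
    {"fingers":0.45,"travel":[0,0,0],"turn":[0,0,-0.18]},
  ],
)

```text
t: 15.45
tool_pos: [0.6734, -0.0608, 0.1724]
tcp_rot: [[-0.889, 0.151, 0.433], [0.014, 0.952, -0.305], [-0.458, -0.265, -0.848]]
wrist_force: [0.5, -0.8, -0.0]
opening: 0.0384
grip_force: 0.0
```

```bash
python3 st.py
```

```text
15.45 [ 0.6734 -0.0608  0.1724] F tool [-0.44 -0.68  0.49] M tool [-0.151  0.267  0.019] [ -3.9  25.5  93.8 -28.   35.9 -69.5] 0.038413808742083014
```

Call:
play_rows(
  commands=[
    {"fingers":0.1,"travel":[0,0,0],"turn":[0,0,0]},
    {"fingers":0.1,"travel":[0,0,0],"turn":[0,0,0]},
    {"fingers":0.1,"travel":[0,0,0],"turn":[0,0,0]},
    {"fingers":0.1,"travel":[0,0,0],"turn":[0,0,0.15]},
    {"fingers":0.1,"travel":[0,0,0],"turn":[0,0,0.15]},
    {"fingers":0.1,"travel":[0,0,0],"turn":[0,0,0.15]},
  ],
  newtons=35,
)

```text
t: 16.2
tool_pos: [0.6731, -0.0609, 0.1725]
tcp_rot: [[-0.727, 0.533, 0.432], [0.438, 0.845, -0.306], [-0.528, -0.033, -0.848]]
wrist_force: [-2.7, 0.6, 3.1]
opening: 0.0198
grip_force: 34.2
```

```bash
python3 st.py
```

```text
16.2 [ 0.6731 -0.0609  0.1725] F tool [ 0.56 -1.05 -4.02] M tool [ 0.2    0.395 -0.087] [ -3.9  25.5  93.8 -28.   35.9 -42.9] 0.019847246971264203
```

Call:
play_rows(
  commands=[
    {"fingers":0.1,"travel":[0,0,0],"turn":[0,0,0.15]},
    {"fingers":0.1,"travel":[0,0,0],"turn":[0,0,0.15]},
  ],
)

```text
t: 16.45
tool_pos: [0.6728, -0.0612, 0.1725]
tcp_rot: [[-0.537, 0.725, 0.432], [0.668, 0.678, -0.306], [-0.515, 0.124, -0.848]]
wrist_force: [-3.1, 0.2, 4.6]
opening: 0.02
grip_force: 34.3
```

```bash
python3 st.py
```

```text
16.45 [ 0.6728 -0.0612  0.1725] F tool [-0.56 -1.58 -5.32] M tool [ 0.536  0.248 -0.048] [ -3.9  25.5  93.9 -28.   35.9 -25.7] 0.020041619505295826
```

Call:
play_rows(
  commands=[
    {"fingers":0.1,"travel":[0,0,0],"turn":[0,0,0.15]},
    {"fingers":0.1,"travel":[0,0,0],"turn":[0,0,0.15]},
  ],
)

```text
t: 16.7
tool_pos: [0.6727, -0.0612, 0.1724]
tcp_rot: [[-0.299, 0.851, 0.431], [0.839, 0.45, -0.306], [-0.455, 0.27, -0.849]]
wrist_force: [-3.4, 0.6, 3.4]
opening: 0.0202
grip_force: 34.3
```

```bash
python3 st.py
```

```text
16.7 [ 0.6727 -0.0612  0.1724] F tool [-0.07 -1.74 -4.58] M tool [ 0.562  0.226 -0.071] [ -3.9  25.5  93.9 -28.   35.9  -8.5] 0.020186114888251182
```

The torque stays near 0.06 N·m, which is the clutch slipping. The pad opening extrapolates to 22 mm at zero force, so it is the cap being held. I'll release and back out along the axis.

Call:
play_rows(
  commands=[
    {"fingers":0.5,"travel":[0,0,0],"turn":[0,0,0]},
    {"fingers":0.5,"travel":[0,0,0],"turn":[0,0,0]},
    {"fingers":0.5,"travel":[0,0,0],"turn":[0,0,-0.15]},
    {"fingers":0.5,"travel":[0,0,0],"turn":[0,0,-0.15]},
    {"fingers":0.5,"travel":[0,0,0],"turn":[0,0,-0.15]},
    {"fingers":0.5,"travel":[0,0,-0.01],"turn":[0,0,0]},
    {"fingers":0.5,"travel":[0,0,-0.02],"turn":[0,0,0]},
    {"fingers":0.5,"travel":[0,0,-0.03],"turn":[0,0,0]},
  ],
)

```text
t: 17.7
tool_pos: [0.6465, -0.042, 0.2243]
tcp_rot: [[-0.642, 0.633, 0.432], [0.557, 0.773, -0.305], [-0.527, 0.045, -0.849]]
wrist_force: [0.2, -0.2, -0.6]
opening: 0.0428
grip_force: 0.0
```

Call:
play_rows(
  commands=[
    {"fingers":0.5,"travel":[0,0,-0.03],"turn":[0,0,0]},
    {"fingers":0.5,"travel":[0,0,-0.03],"turn":[0,0,0]},
    {"fingers":0.5,"travel":[0,0,-0.02],"turn":[0,0,0]},
    {"fingers":0.5,"travel":[0,0,0],"turn":[0,0,0]},
  ],
)

```text
t: 18.2
tool_pos: [0.6128, -0.0172, 0.2943]
tcp_rot: [[-0.64, 0.632, 0.437], [0.555, 0.774, -0.305], [-0.531, 0.048, -0.846]]
wrist_force: [0.8, -0.1, -0.1]
opening: 0.0429
grip_force: 0.0
```

```bash
python3 st.py; python3 - <<'E'
from h import *
I=vision.read_camera("scene"); cv2.imwrite("pics/end.png",I); J=vision.read_camera("top"); cv2.imwrite("pics/endt.png",J)
c,a,d=cap(.7); print("pred cap top/bot/thimble",proj("scene",[c+.014*a,c-.014*a,c-.048*a]).round(1).tolist(),proj("top",[c+.014*a,c-.048*a]).round(1).tolist())
g=cv2.cvtColor(I,cv2.COLOR_BGR2GRAY).astype(int); g0=cv2.cvtColor(cv2.imread("pics/scene0.png"),cv2.COLOR_BGR2GRAY).astype(int)
for r in range(232,258,2): print(r,g[r,278:304])
# bystanders: best shift of small patches, scene
for nm,(x,y) in dict(loupe=(243,290),nozzle=(253,303),cup=(343,268)).items():
    A=cv2.imread("pics/scene0.png")[y-11:y+11,x-9:x+9]; W=I[y-18:y+18,x-16:x+16]
    m=cv2.matchTemplate(W,A,cv2.TM_CCOEFF_NORMED); _,v,_,l=cv2.minMaxLoc(m); print(nm,round(v,2),l[0]-7,l[1]-7)
E
```

```text
18.2 [ 0.6128 -0.0172  0.2943] F tool [-0.47  0.44  0.43] M tool [-0.001  0.262  0.023] [  0.9  13.   91.7 -23.7  50.6 -37.9] 0.04287863559829907
pred cap top/bot/thimble [[290.6, 241.7], [290.1, 246.8], [289.5, 252.6]] [[277.3, 236.6], [286.1, 235.2]]
232 [160 162 161 160 162 159 125 102  96  92 109 152 160 162 159 160 161 161
 159 159 158 159 159 161 162 161]
234 [159 160 160 159 163 159 122 104  98  89 109 151 161 160 159 160 160 158
 160 158 161 161 161 160 161 160]
236 [159 161 161 160 161 159 122 101  98  89 111 154 162 161 160 163 162 160
 158 160 159 160 162 161 161 160]
238 [172 162 160 160 161 159 121 103  99  90 100 111 108 105 104 119 139 156
 161 162 162 161 159 160 161 161]
240 [145 155 159 160 161 160 121 103 101 100  97  96  97  94  90  90  93 105
 147 161 160 160 160 162 160 160]
242 [145 155 160 162 160 159 121  92  97 100  96  97 109 194 216 216 215 190
 167 163 163 160 162 162 161 162]
244 [160 161 162 162 162 160 122  90  83  93 101  98  95  96  96  94  95  89
  96 148 160 159 141 125 123 110]
246 [161 160 161 163 173 178 134  87  67  75  87  96  97  97  95  95  79  71
  82  83  88  83  79  80  83  82]
248 [162 163 160 170 185 188 150 106  74  66  65  62  72  68  76  63  61  68
  77  81  82  80  80  79  80  80]
250 [128 121 108 117 151 179 186 183 110  64  62  56  62  62  63  62  68  76
  79  83  83  81  82  80  81  81]
252 [ 82  80  82  94 116 128 146 154  97  69  71  67  67  67  69  71  81  84
  83  83  80  84  85  83  81  81]
254 [ 84  81  82  79  87 115 206 221 130  72  70  74  73  72  71  80 150 125
  89  81  81  79  82  82  84  85]
256 [ 81  80  81  82  79  88 153 219 221 127  67  69  67  74  81 105 113  97
  83  80  82  82  80  80  81  80]
loupe 1.0 0 0
nozzle 1.0 0 0
cup 0.99 0 0
```

```bash
python3 - <<'E'
from h import *
def ang(n,f,v,bt):
    I=cv2.cvtColor(cv2.imread(f),cv2.COLOR_BGR2GRAY).astype(float)
    c,a,d=cap(v); c=c+.014*a; t=np.cross(a,d);t/=np.linalg.norm(t); e=np.cross(t,a)
    u0,v0=proj(n,c)[0].round().astype(int); out=[]
    for y in range(v0-6,v0+7):
        for x in range(u0-6,u0+7):
            o,r=ray(n,x,y); q=o+r*((c-o)@a)/(r@a)-c
            if np.linalg.norm(q)<.0095 and I[y,x]>bt: out.append((I[y,x],q@e*1e3,q@t*1e3))
    out=np.array(out); print(f,len(out))
    if len(out):
        P=out[:,1:]; w=out[:,0]-bt+1; m=(P*w[:,None]).sum(0)/w.sum(); print("centroid mm (e outward,t)",m.round(1),"angle cw",-np.degrees(np.arctan2(m[1],m[0])).round(0))
        C=np.cov(P.T,aweights=w); l,V=np.linalg.eigh(C); print("line dir cw deg mod180",-np.degrees(np.arctan2(V[1,1],V[0,1])).round(0),l.round(1))
ang("scene","pics/scene0.png",.1,100); ang("scene","pics/end.png",.7,160)
ang("top","pics/top0.png",.1,115); ang("top","pics/endt.png",.7,130)
E
```

```text
pics/scene0.png 9
centroid mm (e outward,t) [ 3.3 -3.5] angle cw 47.0
line dir cw deg mod180 -124.0 [ 0.9 10.1]
pics/end.png 5
centroid mm (e outward,t) [0.9 4.7] angle cw -79.0
line dir cw deg mod180 -88.0 [0.  8.1]
pics/top0.png 0
pics/endt.png 3
centroid mm (e outward,t) [2.5 2.7] angle cw -48.0
line dir cw deg mod180 -77.0 [0.7 2.1]
```

The mark on the cap has turned about 220°, close to the 215° commanded, so the pads did not slip and the clutch slipped well past three clicks. The head is at the stop and the bystanders have not moved. Handing in.

```bash
python3 -c "
from workcell import manip; print(manip.job_done())"
```

```text
the job is handed in; nothing more can be done
None
```

The head is at its home stop and the cap turned about 3.75 rad clockwise, at least 2.3 rad of it clutch slip (three clicks need 0.7). Spindle contact is inferred from that turn and the clutch-level torque, not seen. The gripper let go, the bystanders did not move, and the job is handed in at about 18 s; no verdict was returned.

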